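# Offer the thumb-screw collar up to the flat of a display spinner's spindle

## Task

Get the small card spinner ready for tightening: pinch the bare top of its spindle with the fingers, one finger on the milled flat, and turn it until the flat faces the lug on the base, then let go. Pick up the collar that has the thumb-screw, lower it over the spindle with its screw on the flat's side, and finish while still gripping it: level, about halfway down the flat, not let down onto the base, with the tip of the screw pressed against the flat. Leave everything else on the counter where it is.

Things in the scene. Friction and masses are not known exactly. Their poses are not given: they have to be found in the camera images.
- base: Fixed base of the card spinner, dark steel: round disc 150 mm across and 18 mm high with a bearing boss (44 mm across, top at 58 mm) in the middle, and one raised bare steel lug (24 x 12 mm, 11 mm high) near the rim. Origin: on the spindle's axis at the counter's surface. Its x axis points at the lug, z up.
- spindle: Upright steel spindle, 20 mm thick, turning in the base, bare from 58 to 130 mm above the counter. From 85 mm to its end one side is milled flat: 16.5 mm across there, 20 mm elsewhere. Turns stiffly (0.05 N m), up to 1.8 rad either way from flat-at-lug, stays where left; starts 0.5 to 1.45 rad off, counter-clockwise from above. Origin: on its axis at the counter; x points out of the flat, z up.
- flat: The flat face of the spindle, 15 mm wide and 45 mm long up to the spindle's end. Origin: centre of the face, 107.5 mm above the counter, 6.5 mm from the axis; x points out of the face, z up along the spindle.
- collar: Loose steel collar, 150 g, lying flat: ring 44 mm across, bore 23.5 mm, 18 mm high. A screw at half height points along its x: round head (16 mm) out to 41 mm from the ring axis, 6 mm tip inside the bore 8.5 mm from the axis, so it passes down the spindle only with the screw over the flat. Origin: on the ring axis at its underside, z up. Grip across its y, clear of the screw.
- screw_tip (a point): The inner end of the collar's screw, in the bore: 8.5 mm from the ring's axis along the collar's x, 9 mm above its underside.
- spare: A plain steel collar of the same size, without a screw: to be left alone. Origin: on its axis at the underside. It may have changed places with the other collar.
- driver: Screwdriver lying on the counter, along its x axis, about 200 mm long: to be left alone.
- jar1: Glass jar, 80 mm across, 110 mm high; origin: centre of its underside. To be left alone.
- jar2: A second such jar. To be left alone.
- mug: White mug, 80 mm across, 90 mm high; origin: centre of its underside. To be left alone.
- dish: Terracotta bowl, 140 mm across, 40 mm high; origin: centre of its underside. To be left alone.
- marker: Black marker pen lying on the counter along its x axis, 130 mm long, 14 mm thick. To be left alone.

How it is judged (in metres and radians):
On the way, in this order (a step that is already met when the one before it is completed fails the run):
1. the fingers grip the spindle on its flat while the flat faces the lug (angle between the x axis of spindle and the x axis of base, either way round below 0.17 rad and x of flat in the frame of base above 0.004 m and contact force between the fingers and flat above 2 N), for 0.2 s.
2. the collar is lifted in the fingers (contact force between the fingers and collar above 2 N and height (world z) of collar above 0.03 m), for 0.2 s.
At the end, for the whole second after the job is handed in: Flat within 0.2 rad of the lug; collar gripped (over 3 N), tilt under 0.15 rad, still; screw within 0.25 rad of the flat's direction, its tip pressing the flat (over 0.5 N) within 5 mm of the centre line and 11 mm of mid-height (angle between the x axis of spindle and the x axis of base, either way round below 0.2 rad and x of flat in the frame of base above 0.004 m and angle between the x axis of collar and the x axis of spindle, either way round below 0.25 rad and x of screw_tip in the frame of flat between -0.003 and 0.0025 m and y of screw_tip in the frame of flat between -0.005 and 0.005 m and z of screw_tip in the frame of flat between -0.011 and 0.011 m and angle between collar's own z axis and vertical below 0.15 rad and contact force between collar and flat above 0.5 N and contact force between the fingers and collar above 3 N and linear speed of collar below 0.03 m/s); the arm keeps its last pose, push and grip.
It fails at once if a bystander was moved by more than 30 mm (distance of any of spare, driver, jar1, jar2, mug, dish, marker from where it was at the start of the episode above 0.03 m).
It also fails if it takes over 54 s, if anything falls off the work surface, if the arm or the gripper's body presses on something with over 40 N, if the wrist force passes 120 N, or if a joint passes its speed limit or range.

## Robot

A 6-joint arm with a two-finger parallel gripper is mounted at the origin on the work surface. World frame = base frame: x ahead of the robot, y to its left, z up, the work surface at z = 0. Lengths are in m, angles in degrees, forces in N, time in s.
With the tool pointing down it reaches from about 0.4 to 0.825 m from the base axis. Payload 7 kg.
Tool frame: the origin (TCP) lies midway between the tips of the shut fingers; the grasp point (between the pads) lies r.grip_depth behind it (r.grip_depth is the distance from the TCP to the grasp point, in m); z points along the fingers, y is the line along which they close (so a half turn about z gives the same grasp; the last joint's range is limited). The gripper opens to 88 mm and grips with 3 to 60 N. Pads are 19 mm wide; open, the fingers measure 130 mm over their backs; the gripper's body (78 mm by 193 mm) begins 47 mm behind the grasp point.
Start: joints at [-58.837, 20.546, 0.682, 0, -70.136, -16.507], TCP at [0.171, -0.653, 0.227] pointing down, gripper open.
Joint ranges: [-176.03, 176.03], [-82.01, 121.73], [-58.28, 71.71], [-173.87, 95.51], [-174.79, -0.11], [-173.66, 173.66]. Speed limits (degrees/s): [136.94, 136.94, 172.46, 180, 180, 180].

## Interface

Orientations are given as [roll, pitch, yaw] about the fixed x, y, z axes, in that order (R = Rz(yaw) Ry(pitch) Rx(roll)).
In Python, from plant import r, optics gives the robot as it stands (r), with the cameras (optics).
- The arm moves only by the shell command python3 drive.py [OPENING] [FORCE], which reads ROWS from standard input. ROWS is a JSON list of rows, 1 to 12 of them, each an object with the fields tx, ty, tz (the shift in fractions of the full range, 1 being 0.8 m), ax, ay, az (a rotation vector in shares of 120 degrees (1.0 is 120 degrees)); a field left out counts as zero; each row is the pose to reach, as a shift and turn from the pose commanded when the command began, along the tool's axes at that moment; what a row does not reach only later rows make up. A row lasts 1/12 s, in which the tool goes at most 0.0417 m and 7.16 degrees, less where a joint would pass 70% of its speed; a pose out of reach is approached as far as the arm can. OPENING is the finger opening in m, set as the command begins (- or left out keeps the last). The fingers move at their own pace and stop on an object; FORCE is the grip in N (left out, the last holds). Time passes only in rows, so rows that do not move let the fingers close. It prints the time, the measured TCP pose, the force, the opening and the grip force at its end. No shift or turn number may pass 1 either way. Input that does not fit is refused with a message, and nothing moves.
- r.get_state(): the state, without advancing time (a new reading comes with each control period).
- optics.capture(name): name is "side" or "top" or "wrist"; returns a dict with "frame" (384x512x3 uint8, red, green, blue), "z_map" (384x512 float32, m along the optical axis (not along the pixel's ray), 0 where there is no reading), "fx", "fy", "cx", "cy" (pixels), "D" ([k1, k2, p1, p2, k3] as OpenCV has them; the pictures are not rectified), "cam_to_world" (4x4, takes a point from camera to world coordinates). Camera axes: x right, y down, z forward; pixel columns grow to the right and rows downward; lengths in m; the calibration is good to about 2 mm. A picture is of the moment at which its call begins.
- r.close_job(): hands the job in; it is judged then, once.
The state is a dict: "time_s": time; "joints": joint angles; "qd": joint speeds; "joint_torque": joint torques, N m; "tcp_pos": TCP position; "eef_rot": TCP orientation; "contact_force": force on the tool from outside, world axes, zero at the start; "moment": the same for the moment, N m; "gripper_width": finger opening in m; "gripper_force": force on a finger pad.
Only numpy, scipy, OpenCV 4.12 (cv2) and the standard library are available. Lean on these libraries where they do the work, as an engineer would, in place of code of your own. Each camera call takes 0.05 s, during which the arm holds its last target. There are 200 camera calls.

## Working session

There is one attempt and no reset: what is moved stays moved. The work goes in short steps, Python scripts to look and compute and a shell command to move; the robot and the scene stay as the last step left them, time stands still between calls to the robot, and variables do not carry over. Pictures are saved under pics/ and viewed, at most 10 in all, crops included, and the job is handed in when it is done.

```bash
ls; mkdir -p pics
cat > h.py <<'E'
import numpy as np, cv2
from plant import r, optics
def cap(n,save=None):
    c=optics.capture(n)
    if save: cv2.imwrite('pics/'+save,c['frame'][:,:,::-1])
    return c
def cloud(c):
    z=c['z_map'];h,w=z.shape
    u,v=np.meshgrid(np.arange(w),np.arange(h))
    K=np.array([[c['fx'],0,c['cx']],[0,c['fy'],c['cy']],[0,0,1.]])
    p=cv2.undistortPoints(np.stack([u,v],-1).reshape(-1,1,2).astype(float),K,np.array(c['D'],float)).reshape(h,w,2)
    P=np.dstack([p*z[...,None],z]);T=np.array(c['cam_to_world'])
    W=P@T[:3,:3].T+T[:3,3]; W[z<=0]=np.nan
    return W
def proj(c,X):
    T=np.linalg.inv(np.array(c['cam_to_world']));K=np.array([[c['fx'],0,c['cx']],[0,c['fy'],c['cy']],[0,0,1.]])
    return cv2.projectPoints(np.atleast_2d(X).astype(float),cv2.Rodrigues(T[:3,:3])[0],T[:3,3],K,np.array(c['D'],float))[0][:,0]
E
python3 - <<'E'
from h import *
a=cap('top');b=cap('side')
for n,c in(('top',a),('side',b)):
    cv2.imwrite(f'pics/{n}0.png',c['frame'][:,:,::-1]); np.save(n+'W.npy',cloud(c)); print(n,np.round(c['cam_to_world'],3).tolist(),c['fx'])
cv2.imwrite('pics/both.png',np.vstack([a['frame'],b['frame']])[:,:,::-1][:, :] if 0 else cv2.resize(np.hstack([a['frame'],b['frame']])[:,:,::-1],(800,300)))
print(r.get_state(),r.grip_depth)
E
```

```text
drive.py
pics
plant.py
top [[-0.009, -0.995, 0.097, 0.462], [-1.0, 0.008, -0.004, -0.015], [0.003, -0.097, -0.995, 1.394], [0.0, 0.0, 0.0, 1.0]] 416.6374164028283
side [[-0.759, -0.396, 0.516, 0.006], [-0.651, 0.465, -0.6, 0.59], [-0.002, -0.792, -0.611, 0.767], [0.0, 0.0, 0.0, 1.0]] 391.9148976610984
{'time_s': 0.1, 'joints': array([-5.88359085e+01,  2.05886136e+01,  6.38181462e-01, -1.83035160e-02,
       -7.01375815e+01, -1.65089372e+01]), 'qd': array([ 0.02953625, -0.17721869,  0.12219776,  0.06317812,  0.05281793,
       -0.06507261]), 'joint_torque': array([-1.98026522e-03, -5.84163058e+01,  2.93750721e+01,  7.01541245e+00,
        1.01615384e-02, -8.98678900e-05]), 'tcp_pos': array([ 0.17065445, -0.65259804,  0.22569374]), 'eef_rot': array([ 1.79910725e+02, -8.51482910e-03, -1.65351071e+02]), 'contact_force': array([0.42427181, 0.08204025, 0.36172587]), 'moment': array([-0.03559007,  0.00647947, -0.03057275]), 'gripper_force': 0.0, 'gripper_width': 0.08723658409196836} 0.0188
```

View pics/top0.png

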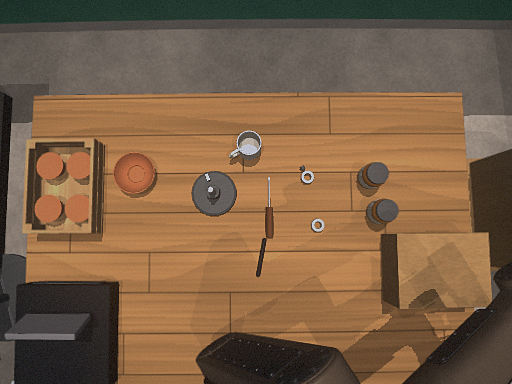

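View pics/side0.png

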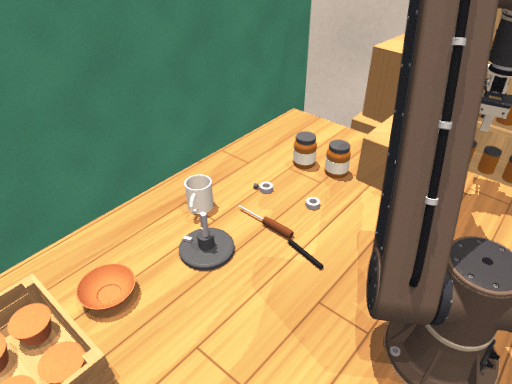

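The top view shows the base at (214,193) with the lug at (208,178). The collar with the screw is at (307,177), its screw towards (302,168). The spare is at (318,226), the driver at (269,210) and the mug at (248,144). Next I measure these.

Run:
```python
from h import *
np.set_printoptions(precision=4,suppress=True)
W=np.load('topW.npy');S=np.load('sideW.npy')
im=cv2.imread('pics/top0.png');si=cv2.imread('pics/side0.png')
def reg(W,u,v,d): return W[v-d:v+d,u-d:u+d].reshape(-1,3)
def circ(P):
    A=np.c_[2*P[:,:2],np.ones(len(P))];s=np.linalg.lstsq(A,(P[:,:2]**2).sum(1),rcond=None)[0]
    return s[:2],np.sqrt(s[2]+s[:2]@s[:2])
for n,u,v,d in(('base',214,193,28),('collar',306,175,14),('spare',318,226,12)):
    P=reg(W,u,v,d)
    for lo,hi in((.006,.014),(.014,.0215),(.0225,.034),(.05,.07),(.09,.14)):
        q=P[(P[:,2]>lo)&(P[:,2]<hi)]
        if len(q): print(n,lo,len(q),q.mean(0),q.min(0),q.max(0), (q.min(0)+q.max(0))/2)
for n,X in(('spindle',reg(S,205,225,28)),):
    for lo,hi in((.014,.022),(.023,.034),(.055,.062),(.062,.083),(.088,.126),(.126,.14)):
        q=X[(X[:,2]>lo)&(X[:,2]<hi)]
        if len(q): print('side',lo,len(q),q.mean(0),q.min(0),q.max(0))
a=cv2.resize(im[160:226,181:247],(400,400),interpolation=cv2.INTER_CUBIC)
b=cv2.resize(im[155:195,287:327],(400,400),interpolation=cv2.INTER_CUBIC)
cv2.imwrite('pics/crop.png',np.hstack([a,b]))
```

```text
base 0.006 198 [0.597  0.1139 0.0112] [0.5101 0.0284 0.006 ] [0.6953 0.209  0.014 ] [0.6027 0.1187 0.01  ]
base 0.014 1057 [0.5981 0.1144 0.0177] [0.5262 0.0446 0.014 ] [0.6735 0.1877 0.0215] [0.5999 0.1161 0.0177]
base 0.0225 127 [0.61   0.1233 0.0248] [0.5356 0.0444 0.0225] [0.6652 0.1833 0.0337] [0.6004 0.1139 0.0281]
base 0.05 102 [0.5976 0.1142 0.0573] [0.579  0.0946 0.0512] [0.6214 0.1369 0.0683] [0.6002 0.1157 0.0598]
base 0.09 42 [0.599  0.1141 0.1241] [0.5905 0.1066 0.092 ] [0.6098 0.1225 0.1355] [0.6001 0.1146 0.1138]
collar 0.006 36 [ 0.6605 -0.1865  0.0101] [ 0.6176 -0.2203  0.006 ] [ 0.7061 -0.1462  0.014 ] [ 0.6619 -0.1833  0.01  ]
collar 0.014 94 [ 0.6556 -0.1935  0.0175] [ 0.6302 -0.2161  0.014 ] [ 0.6911 -0.173   0.0215] [ 0.6607 -0.1946  0.0178]
collar 0.0225 4 [ 0.6543 -0.1898  0.0246] [ 0.6325 -0.1978  0.023 ] [ 0.6662 -0.1747  0.0261] [ 0.6494 -0.1862  0.0245]
spare 0.006 27 [ 0.4811 -0.2226  0.0092] [ 0.451  -0.2671  0.0061] [ 0.5169 -0.1898  0.0138] [ 0.4839 -0.2284  0.01  ]
spare 0.014 88 [ 0.4915 -0.2271  0.0176] [ 0.4704 -0.2488  0.014 ] [ 0.51   -0.2059  0.0212] [ 0.4902 -0.2273  0.0176]
spare 0.0225 1 [ 0.4935 -0.2082  0.0229] [ 0.4935 -0.2082  0.0229] [ 0.4935 -0.2082  0.0229] [ 0.4935 -0.2082  0.0229]
side 0.014 815 [0.6079 0.0999 0.0174] [ 0.5334 -0.0281  0.014 ] [0.7653 0.1747 0.022 ]
side 0.023 164 [0.6682 0.0752 0.0281] [ 0.5772 -0.0318  0.0231] [0.7733 0.1429 0.034 ]
side 0.055 132 [0.6282 0.0946 0.0578] [0.5781 0.0048 0.0551] [0.7517 0.1362 0.062 ]
side 0.062 72 [0.6362 0.0965 0.0709] [0.5884 0.0198 0.0621] [0.7306 0.1271 0.0826]
side 0.088 87 [0.5944 0.1192 0.1077] [0.5876 0.1086 0.088 ] [0.6088 0.1245 0.1258]
side 0.126 28 [0.5982 0.116  0.1293] [0.5901 0.1058 0.1266] [0.6065 0.1247 0.1313]
```

View pics/crop.png

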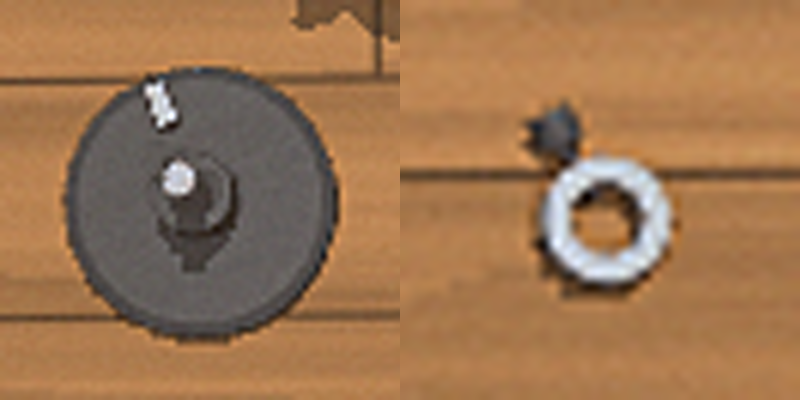

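```bash
cat >> h.py <<'E'
from scipy.spatial.transform import Rotation as Ro
def to(p,yaw,pr=True):
    s=r.get_state();R=Ro.from_euler('xyz',s['eef_rot'],degrees=True)
    d=R.inv().apply(np.array(p)-s['tcp_pos']); rv=(R.inv()*Ro.from_euler('xyz',[180,0,yaw],degrees=True)).as_rotvec(degrees=True)
    print('t',round(s['time_s'],2),'d',d.round(4),'rv',rv.round(2),'n>=',max(np.linalg.norm(d)/.0417,np.linalg.norm(rv)/7.16).round(1)); return d,rv
E
python3 - <<'E'
from h import *
np.set_printoptions(precision=4,suppress=True)
W=np.load('topW.npy')
im=cv2.imread('pics/top0.png')
# lug/spindle top/collar: bright pixels
g=im.min(2)
for n,u,v,d,t in(('lug',208,177,7,150),('spin',211,190,5,150),('collar',308,178,9,150)):
    m=np.argwhere(g[v-d:v+d,u-d:u+d]>t)+[v-d,u-d]
    P=W[m[:,0],m[:,1]];print(n,len(m),m.mean(0)[::-1],np.nanmean(P,0))
m=np.argwhere((im[160:174,295:309].max(2)<90))+[160,295];print('head',len(m),m.mean(0)[::-1],np.nanmedian(W[m[:,0],m[:,1]],0))
c=optics.capture('wrist');s=r.get_state();T=np.array(c['cam_to_world'])
R=Ro.from_euler('xyz',s['eef_rot'],degrees=True).as_matrix()
print('cam in tool',R.T@(T[:3,3]-s['tcp_pos']),R.T@T[:3,:3],c['fx'])
to([.60,-.12,.30],-165.35)
to([.60,.11,.30],-115)
E
```

```text
lug 20 [206.95 176.75] [0.6521 0.1367 0.0289]
spin 20 [210.1 189. ] [0.6002 0.1157 0.1301]
collar 73 [307.3425 176.3699] [ 0.6522 -0.1968  0.018 ]
head 26 [301.9231 169.5385] [ 0.6774 -0.1806  0.0127]
cam in tool [ 0.0775 -0.0008 -0.1584] [[-0.0001 -0.9598 -0.2806]
 [ 1.     -0.0003  0.0006]
 [-0.0007 -0.2806  0.9598]] 283.0301486435929
t 0.15 d [-0.5501  0.4069 -0.0737] rv [ 0.07 -0.01 -0.  ] n>= 16.5
t 0.15 d [-0.6082  0.6294 -0.0734] rv [  0.07   0.03 -50.35] n>= 21.1
```

Units first: shifts go in shares of 0.8 m and turns go in shares of 120 degrees. So 0.313 m / 0.8 = 0.3913, -0.25 m / 0.8 = -0.3125, -77 degrees / 120 = -0.6417.

```bash
echo '[{"tx": -0.0313, "ty": 0.0325, "tz": -0.0125, "az": -0.0583}, {"tx": -0.0625, "ty": 0.0663, "tz": -0.025, "az": -0.1167}, {"tx": -0.0938, "ty": 0.0988, "tz": -0.0375, "az": -0.175}, {"tx": -0.125, "ty": 0.1313, "tz": -0.05, "az": -0.2333}, {"tx": -0.1563, "ty": 0.1638, "tz": -0.0625, "az": -0.2917}, {"tx": -0.1875, "ty": 0.1963, "tz": -0.0625, "az": -0.35}, {"tx": -0.2188, "ty": 0.2288, "tz": -0.0625, "az": -0.4083}, {"tx": -0.25, "ty": 0.2613, "tz": -0.0625, "az": -0.4667}, {"tx": -0.2813, "ty": 0.2938, "tz": -0.0625, "az": -0.525}, {"tx": -0.3125, "ty": 0.3263, "tz": -0.0625, "az": -0.5833}, {"tx": -0.3438, "ty": 0.3588, "tz": -0.0625, "az": -0.6417}, {"tx": -0.375, "ty": 0.3913, "tz": -0.0625, "az": -0.6417}]' | python3 drive.py 0.087
python3 -c "
from h import *
to([.5985,.1145,.19],-12)"
```

```text
time_s: 1.15
tcp_pos: [0.3821, -0.2726, 0.2766]
eef_rot: [-180.0, 0.0, -87.9]
contact_force: [1.4, -0.9, 0.1]
gripper_width: 0.087
gripper_force: 0.0
t 1.15 d [-0.3789 -0.2304  0.0867] rv [-2.000e-02 -1.000e-02 -7.589e+01] n>= 10.8
```

In the tool's units: -0.379 m / 0.8 = -0.4738, -0.35 m / 0.8 = -0.4375, -76 degrees / 120 = -0.6333.

```bash
echo '[{"tx": -0.0438, "ty": -0.0263, "az": -0.0583}, {"tx": -0.0875, "ty": -0.0525, "az": -0.1167}, {"tx": -0.1313, "ty": -0.0788, "az": -0.175}, {"tx": -0.175, "ty": -0.105, "az": -0.2333}, {"tx": -0.2188, "ty": -0.1313, "tz": 0.0125, "az": -0.2917}, {"tx": -0.2625, "ty": -0.1575, "tz": 0.025, "az": -0.35}, {"tx": -0.3063, "ty": -0.1838, "tz": 0.0375, "az": -0.4083}, {"tx": -0.35, "ty": -0.21, "tz": 0.05, "az": -0.4667}, {"tx": -0.3938, "ty": -0.2363, "tz": 0.0688, "az": -0.525}, {"tx": -0.4375, "ty": -0.2625, "tz": 0.0875, "az": -0.5833}, {"tx": -0.4738, "ty": -0.2875, "tz": 0.1063, "az": -0.6333}, {"tx": -0.4738, "ty": -0.2875, "tz": 0.1088, "az": -0.6333}]' | python3 drive.py
python3 - <<'E'
from h import *
to([.5985,.1145,.19],-12)
c=cap('wrist','w1.png');np.save('w1.npy',cloud(c))
cv2.imwrite('pics/w1b.png',cv2.resize(c['frame'][:,:,::-1],(800,600),interpolation=cv2.INTER_CUBIC))
print(proj(c,[[.5985,.1145,.13],[.5985,.1145,.058],[.652,.1367,.029]]))
E
```

```text
time_s: 2.15
tcp_pos: [0.6021, 0.1157, 0.1853]
eef_rot: [179.9, 0.2, -11.8]
contact_force: [-0.4, -1.3, 0.1]
gripper_width: 0.0871
gripper_force: 0.0
t 2.15 d [-0.0033  0.0019 -0.0047] rv [0.12 0.18 0.2 ] n>= 0.1
[[259.01234393 207.31837741]
 [258.79184051 183.542202  ]
 [228.95702421 134.52740926]]
```

View pics/w1b.png

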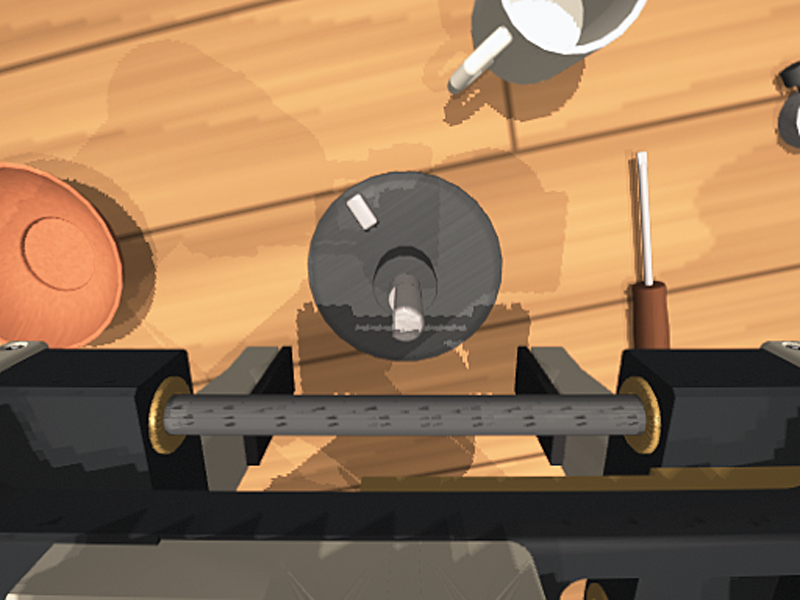

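The wrist view shows the spindle top at (407,320) in the enlarged picture. The lug is at (362,211), and a lit flat strip on the left side, at (391,300), is roughly yaw 78°. I now fit a D-section to the depth points.

```bash
cat > fit.py <<'E'
from h import *
from scipy.optimize import least_squares
def sdf(q,cx,cy,F):
    x=q[:,0]-cx;y=q[:,1]-cy
    return np.maximum(np.hypot(x,y)-.010, x*np.cos(F)+y*np.sin(F)-.0065)
def fit(P,nm,lo=.088,hi=.1265):
    P=P.reshape(-1,3);P=P[np.isfinite(P).all(1)]
    q=P[(np.hypot(P[:,0]-.5985,P[:,1]-.1145)<.02)&(P[:,2]>lo)&(P[:,2]<hi)]
    res=[]
    for F in np.radians(np.arange(0,360,10)):
        s=least_squares(lambda a:sdf(q,*a),[.5985,.1145,F],loss='soft_l1',f_scale=.001,x_scale=[.01,.01,1],diff_step=1e-4)
        res.append((s.cost*1e6,*s.x[:2].round(4),round(np.degrees(s.x[2])%360,1)))
    res.sort();print(nm,len(q),res[:4],res[8])
E
python3 - <<'E'
from fit import *
fit(np.load('sideW.npy'),'side');fit(np.load('w1.npy'),'w1',.07 if 0 else .088)
W=np.load('w1.npy');im=cv2.imread('pics/w1.png')
P=W.reshape(-1,3);k=(np.hypot(P[:,0]-.5985,P[:,1]-.1145)<.022)
t=P[k&(P[:,2]>.127)&(P[:,2]<.134)];print('top',len(t),t.mean(0),t.min(0),t.max(0))
# top face extent along directions around
for a in range(0,180,15):
    e=t[:,:2]@[np.cos(np.radians(a)),np.sin(np.radians(a))];print(a,round(np.ptp(e)*1e3,1),end='; ')
k2=(np.hypot(P[:,0]-.5985,P[:,1]-.1145)<.075)&(P[:,2]>.0255)&(P[:,2]<.033)&(np.hypot(P[:,0]-.5985,P[:,1]-.1145)>.03)
l=P[k2];print('\nlug',len(l),l.mean(0))
d=P[(P[:,2]>.014)&(P[:,2]<.022)&(np.hypot(P[:,0]-.5985,P[:,1]-.1145)<.09)];print('disc',d.min(0),d.max(0))
b=P[(P[:,2]>.056)&(P[:,2]<.06)&(np.hypot(P[:,0]-.5985,P[:,1]-.1145)<.03)];print('boss',b.min(0),b.max(0),(b.min(0)+b.max(0))/2)
cv2.imwrite('pics/w1c.png',cv2.resize(im[165:230,220:300],(800,650)[:2],interpolation=cv2.INTER_CUBIC)[:600])
E
```

```text
side 87 [(np.float64(28.19388011468131), np.float64(0.6), np.float64(0.1157), np.float64(76.4)), (np.float64(28.193880141717187), np.float64(0.6), np.float64(0.1157), np.float64(76.4)), (np.float64(28.19388014690454), np.float64(0.6), np.float64(0.1157), np.float64(76.4)), (np.float64(28.19388014801119), np.float64(0.6), np.float64(0.1157), np.float64(76.4))] (np.float64(28.193880152538945), np.float64(0.6), np.float64(0.1157), np.float64(76.4))
w1 220 [(np.float64(2.7776084948329727), np.float64(0.5983), np.float64(0.1148), np.float64(74.9)), (np.float64(2.7776084948329944), np.float64(0.5983), np.float64(0.1148), np.float64(74.9)), (np.float64(2.777608494842896), np.float64(0.5983), np.float64(0.1148), np.float64(74.9)), (np.float64(2.7776084948433066), np.float64(0.5983), np.float64(0.1148), np.float64(74.9))] (np.float64(2.836155012129543), np.float64(0.5983), np.float64(0.1148), np.float64(100.0))
top 411 [0.5989406  0.11358707 0.13006446] [0.58874047 0.10492066 0.12710223] [0.60847279 0.12223283 0.13238967]
0 19.7; 15 19.6; 30 19.8; 45 19.0; 60 18.0; 75 16.6; 90 17.3; 105 18.5; 120 19.5; 135 20.0; 150 20.0; 165 19.9; 
lug 242 [0.65085505 0.13498589 0.02917426]
disc [0.52466095 0.04083201 0.01400173] [0.67275544 0.1890035  0.02199273]
boss [0.58039034 0.09308393 0.0560966 ] [0.61996372 0.13628625 0.05995635] [0.60017703 0.11468509 0.05802647]
```

View pics/w1c.png

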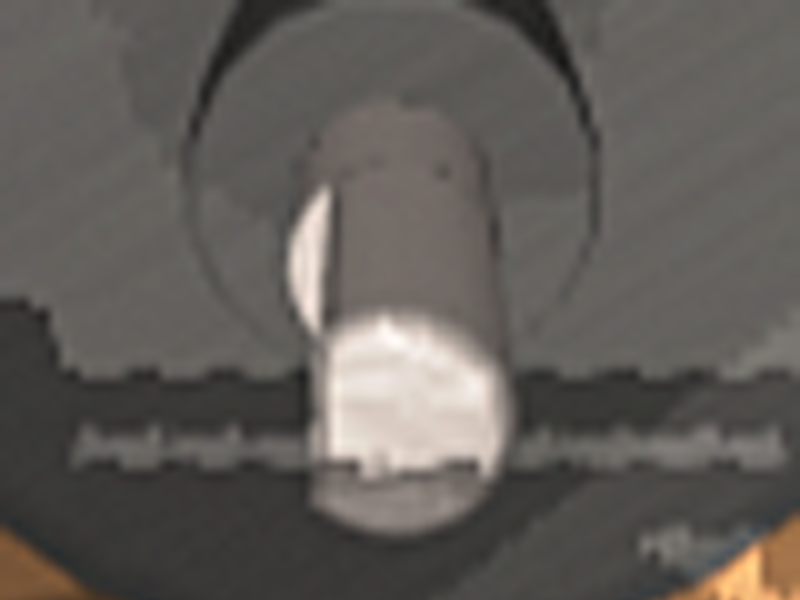

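The crop confirms the D-shaped top with the flat on its left, vertical edge at x≈328. The flat is at yaw ≈76° and the lug at ≈21.5°. The axis is at (0.5986, 0.1148).

```bash
python3 -c "
from h import *
to([.5982,.1131,.092],-14)"
```

```text
t 2.2 d [-0.002   0.0009  0.0938] rv [0.17 0.23 1.88] n>= 2.3
```

In the tool's units: 0.094 m / 0.8 = 0.1175, 0.085 m / 0.8 = 0.1063, 2 degrees / 120 = 0.0167.

```bash
echo '[{"tx": -0.0025, "ty": 0.0013, "tz": 0.0063, "az": 0.0083}, {"tx": -0.0025, "ty": 0.0013, "tz": 0.0375, "az": 0.0167}, {"tx": -0.0025, "ty": 0.0013, "tz": 0.075, "az": 0.0167}, {"tx": -0.0025, "ty": 0.0013, "tz": 0.1063, "az": 0.0167}, {"tx": -0.0025, "ty": 0.0013, "tz": 0.1175, "az": 0.0167}, {"tx": -0.0025, "ty": 0.0013, "tz": 0.1175, "az": 0.0167}]' | python3 drive.py 0.087
python3 -c "
from h import *
to([.5982,.1131,.092],-14)"
```

```text
time_s: 2.7
tcp_pos: [0.5969, 0.109, 0.094]
eef_rot: [179.9, 0.2, -14.5]
contact_force: [-0.6, -0.5, -0.3]
gripper_width: 0.087
gripper_force: 0.0
t 2.7 d [ 0.0003 -0.0043  0.002 ] rv [ 0.13  0.17 -0.48] n>= 0.1
```

In the tool's units: -0.004 m / 0.8 = -0.005, 0.001 m / 0.8 = 0.0013.

```bash
echo '[{"ty": -0.005, "tz": 0.0013}, {"ty": -0.005, "tz": 0.0013}, {"ty": -0.005, "tz": 0.0013}]' | python3 drive.py
python3 -c "
from h import *
to([.5982,.1131,.092],-14)"
```

```text
time_s: 2.95
tcp_pos: [0.6007, 0.115, 0.0965]
eef_rot: [-179.9, -0.1, -14.3]
contact_force: [-0.7, -0.1, 0.1]
gripper_width: 0.087
gripper_force: 0.0
t 2.95 d [-0.0019  0.0025  0.0045] rv [-0.11 -0.14 -0.35] n>= 0.1
```

```bash
for i in 1 2; do echo '[{}, {}]' | python3 drive.py | sed -n 1,2p; done; python3 -c "
from h import *
to([.5982,.1131,.092],-14)
print(r.get_state()['joints'],r.get_state()['qd'])"
```

```text
time_s: 3.12
tcp_pos: [0.6, 0.1148, 0.0956]
time_s: 3.28
tcp_pos: [0.5997, 0.1146, 0.0949]
t 3.28 d [-0.0011  0.0018  0.0029] rv [-0.02 -0.02 -0.34] n>= 0.1
[ 2.91284922e+01  2.10125905e+01 -1.73099007e+01  2.30234644e-03
 -5.16507700e+01  4.65289157e+01] [ 0.02175633  0.22568299 -0.17648271 -0.09132384  0.14304883 -0.05661893]
```

In the tool's units: 0.002 m / 0.8 = 0.0025, -0.001 m / 0.8 = -0.0013.

```bash
echo '[{"tx": -0.0013, "ty": 0.0025, "tz": 0.0013}, {"tx": -0.0013, "ty": 0.0025, "tz": 0.0013}, {"tx": -0.0013, "ty": 0.0025, "tz": 0.0013}, {"tx": -0.0013, "ty": 0.0025, "tz": 0.0013}, {"tx": -0.0013, "ty": 0.0025, "tz": 0.0013}, {"tx": -0.0013, "ty": 0.0025, "tz": 0.0013}]' | python3 drive.py; python3 -c "
from h import *
to([.5982,.1131,.092],-14)"
echo '[{}, {}, {}, {}, {}, {}]' | python3 drive.py 0.01 25
python3 -c "
from h import *
to([.5982,.1131,.092],-14)"
```

```text
time_s: 3.78
tcp_pos: [0.5982, 0.1128, 0.0935]
eef_rot: [180.0, -0.0, -14.3]
contact_force: [-0.4, 0.1, 0.5]
gripper_width: 0.0872
gripper_force: 0.0
t 3.78 d [-0.     -0.0003  0.0015] rv [ 0.   -0.   -0.34] n>= 0.0
time_s: 4.28
tcp_pos: [0.5981, 0.1128, 0.0935]
eef_rot: [180.0, 0.0, -14.3]
contact_force: [0.3, -0.2, 0.2]
gripper_width: 0.0527
gripper_force: 0.0
t 4.28 d [ 0.     -0.0003  0.0015] rv [ 0.    0.   -0.34] n>= 0.0
```

Excellent positioning; the fingers are still closing.

```bash
echo '[{}, {}, {}, {}, {}, {}, {}, {}]' | python3 drive.py 0.01 25
python3 - <<'E'
from h import *
to([.5982,.1131,.092],-14); print(r.get_state()['moment'])
F=76;L=21.5
for a in (0,18,36,54.5,56): 
    f=np.radians(F-a); to([.5986-.00175*np.cos(f),.1148-.00175*np.sin(f),.0935],F-90-a)
E
```

```text
time_s: 4.95
tcp_pos: [0.5986, 0.1144, 0.0936]
eef_rot: [-179.9, -0.0, -14.3]
contact_force: [0.8, 6.5, -1.6]
gripper_width: 0.0165
gripper_force: 25.0
t 4.95 d [-0.0001  0.0014  0.0016] rv [-0.13 -0.04 -0.32] n>= 0.1
[2.18661431 0.15174519 0.06093261]
t 4.95 d [-0.0001  0.0014  0.0001] rv [-0.13 -0.04 -0.32] n>= 0.0
t 4.95 d [-0.0006  0.0013  0.0001] rv [-0.13 -0.02 17.68] n>= 2.5
t 4.95 d [-0.0011  0.0011  0.0001] rv [-0.14 -0.   35.68] n>= 5.0
t 4.95 d [-0.0015  0.0007  0.0001] rv [-1.400e-01  2.000e-02  5.418e+01] n>= 7.6
t 4.95 d [-0.0016  0.0006  0.0001] rv [-1.400e-01  2.000e-02  5.568e+01] n>= 7.8
```

In the tool's units: -0.0024 m / 0.8 = -0.003, -0.0017 m / 0.8 = -0.0021, 54 degrees / 120 = 0.45.

```bash
echo '[{"ty": -0.0021, "az": 0.025}, {"ty": -0.0023, "az": 0.0667}, {"tx": -0.0003, "ty": -0.0025, "az": 0.1167}, {"tx": -0.0005, "ty": -0.0025, "az": 0.1667}, {"tx": -0.0008, "ty": -0.0026, "az": 0.2167}, {"tx": -0.001, "ty": -0.0028, "az": 0.2667}, {"tx": -0.0013, "ty": -0.0028, "az": 0.3167}, {"tx": -0.0015, "ty": -0.0029, "az": 0.3667}, {"tx": -0.0016, "ty": -0.003, "az": 0.4083}, {"tx": -0.0016, "ty": -0.003, "az": 0.45}, {"tx": -0.0016, "ty": -0.003, "az": 0.45}, {"tx": -0.0016, "ty": -0.003, "az": 0.45}]' | python3 drive.py
echo '[{}, {}, {}, {}]' | python3 drive.py; python3 -c "
from h import *
to([.5974,.1155,.0935],-68.5)"
```

```text
time_s: 5.95
tcp_pos: [0.5982, 0.1162, 0.0936]
eef_rot: [-179.9, 0.0, -68.2]
contact_force: [3.7, 4.0, -4.2]
gripper_width: 0.016
gripper_force: 25.0
time_s: 6.28
tcp_pos: [0.5981, 0.1162, 0.0936]
eef_rot: [-179.9, 0.0, -68.1]
contact_force: [3.7, 3.8, -3.2]
gripper_width: 0.0161
gripper_force: 25.0
t 6.28 d [0.0004 0.001  0.0001] rv [-0.09  0.03  0.36] n>= 0.1
```

In the tool's units: -0.12 m / 0.8 = -0.15, -0.07 m / 0.8 = -0.0875.

```bash
echo '[{}, {}, {}, {}, {}, {"tz": -0.0188}, {"tz": -0.05}, {"tz": -0.0875}, {"tz": -0.125}, {"tz": -0.15}, {"tz": -0.15}, {"tz": -0.15}]' | python3 drive.py 0.087
python3 - <<'E'
from h import *
c=cap('wrist','w2.png');np.save('w2.npy',cloud(c))
from fit import fit
fit(cloud(c),'w2'); fit(cloud(cap('side')),'side')
to([.6522,-.1968,.17],-147)
cv2.imwrite('pics/w2b.png',cv2.resize(c['frame'][120:312,150:406,::-1],(768,576),interpolation=cv2.INTER_CUBIC))
E
```

```text
time_s: 7.28
tcp_pos: [0.5979, 0.1156, 0.215]
eef_rot: [-179.8, 0.0, -68.3]
contact_force: [0.3, 0.2, -1.0]
gripper_width: 0.0859
gripper_force: 0.0
w2 152 [(np.float64(1.443312977558245), np.float64(0.5985), np.float64(0.1151), np.float64(20.4)), (np.float64(1.4433129775596114), np.float64(0.5985), np.float64(0.1151), np.float64(20.4)), (np.float64(1.4433129775598126), np.float64(0.5985), np.float64(0.1151), np.float64(20.4)), (np.float64(1.4433129775598164), np.float64(0.5985), np.float64(0.1151), np.float64(20.4))] (np.float64(1.4621204114615265), np.float64(0.5985), np.float64(0.1151), np.float64(157.8))
side 86 [(np.float64(34.843294169310475), np.float64(0.6001), np.float64(0.1159), np.float64(24.1)), (np.float64(34.843294176077535), np.float64(0.6001), np.float64(0.1159), np.float64(24.1)), (np.float64(35.24996057511552), np.float64(0.6001), np.float64(0.116), np.float64(38.5)), (np.float64(35.24996587907775), np.float64(0.6001), np.float64(0.116), np.float64(38.5))] (np.float64(35.29446754824615), np.float64(0.6), np.float64(0.1159), np.float64(342.4))
t 7.38 d [0.3105 0.0636 0.0427] rv [ 7.000e-02 -4.000e-02  7.865e+01] n>= 11.0
```

View pics/w2b.png

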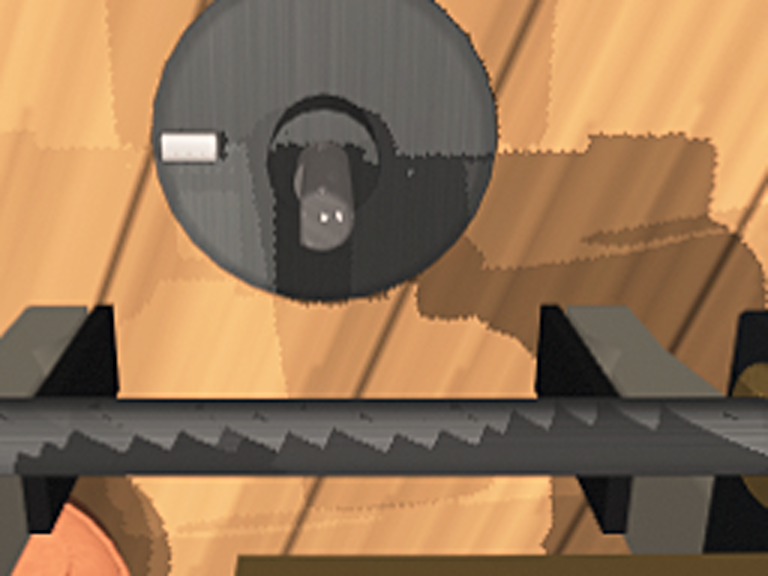

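The enlarged wrist view shows the lug at (190,147) and the flat on the spindle's left side (302,220), facing the lug. Next is the collar.

In the tool's units: 0.31 m / 0.8 = 0.3875, 0.286 m / 0.8 = 0.3575, 78.5 degrees / 120 = 0.6542.

```bash
echo '[{"tx": 0.0325, "ty": 0.0063, "az": 0.05}, {"tx": 0.065, "ty": 0.0138, "az": 0.1083}, {"tx": 0.0975, "ty": 0.02, "az": 0.1667}, {"tx": 0.13, "ty": 0.0263, "az": 0.225}, {"tx": 0.1625, "ty": 0.0338, "az": 0.2833}, {"tx": 0.195, "ty": 0.04, "az": 0.3417}, {"tx": 0.2275, "ty": 0.0463, "tz": 0.0125, "az": 0.4}, {"tx": 0.26, "ty": 0.0525, "tz": 0.025, "az": 0.4583}, {"tx": 0.2925, "ty": 0.06, "tz": 0.0375, "az": 0.5167}, {"tx": 0.325, "ty": 0.0663, "tz": 0.0438, "az": 0.575}, {"tx": 0.3575, "ty": 0.0725, "tz": 0.05, "az": 0.625}, {"tx": 0.3875, "ty": 0.0788, "tz": 0.0538, "az": 0.6542}]' | python3 drive.py
echo '[{}, {}, {}, {}]' | python3 drive.py
cat > col.py <<'E'
from h import *
from scipy.optimize import least_squares
np.set_printoptions(precision=4,suppress=True)
c=cap('wrist','w3.png');W=cloud(c);P=W.reshape(-1,3)
k=np.hypot(P[:,0]-.652,P[:,1]+.197)<.06
q=P[k&(P[:,2]>.0165)&(P[:,2]<.0215)];q=q[np.hypot(*(q[:,:2]-np.median(q[:,:2],0)).T)<.03]
f=lambda a:np.maximum(np.maximum(np.hypot(q[:,0]-a[0],q[:,1]-a[1])-.022,.01175-np.hypot(q[:,0]-a[0],q[:,1]-a[1])),0)
s=least_squares(f,[.652,-.197],loss='soft_l1',f_scale=.001,diff_step=1e-4);ce=s.x
print('ring',len(q),ce,s.cost*1e6,q.min(0),q.max(0),(q.min(0)+q.max(0))/2)
rad=np.hypot(P[:,0]-ce[0],P[:,1]-ce[1]);h=P[(rad>.029)&(rad<.044)&(P[:,2]>.006)&(P[:,2]<.02)]
m=h.mean(0);print('head',len(h),m,'yaw',np.degrees(np.arctan2(*(m[:2]-ce)[::-1])))
s=P[(rad>.004)&(rad<.0115)&(P[:,2]>.008)&(P[:,2]<.0145)];print('tip',len(s),s.mean(0),np.degrees(np.arctan2(*(s.mean(0)[:2]-ce)[::-1])))
E
python3 col.py; python3 -c "
from h import *
import cv2
i=cv2.imread('pics/w3.png');cv2.imwrite('pics/w3b.png',cv2.resize(i,(800,600)))"
```

```text
time_s: 8.38
tcp_pos: [0.6523, -0.1973, 0.1678]
eef_rot: [179.9, -0.2, -147.2]
contact_force: [0.6, 0.3, -0.0]
gripper_width: 0.0869
gripper_force: 0.0
time_s: 8.72
tcp_pos: [0.653, -0.1952, 0.17]
eef_rot: [180.0, -0.0, -146.8]
contact_force: [-0.3, -0.6, -0.2]
gripper_width: 0.0872
gripper_force: 0.0
ring 802 [ 0.6515 -0.1977] 80.22286694828946 [ 0.6292 -0.2197  0.0165] [ 0.6791 -0.1765  0.0209] [ 0.6542 -0.1981  0.0187]
head 120 [ 0.6822 -0.1827  0.0154] yaw 26.011788016139825
tip 43 [ 0.6588 -0.1935  0.0114] 29.654429869818323
```

View pics/w3b.png

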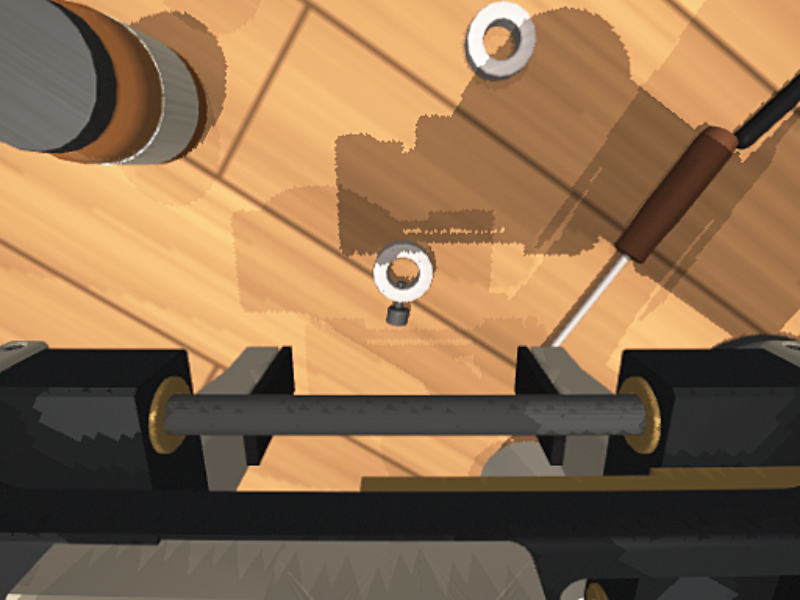

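The enlarged view shows the collar ring at (404,272) with its screw head at (398,315) and the spare at (500,40). The jar and driver are clear of the finger path. The screw yaw is ≈26.5°.

```bash
python3 -c "
from h import *
to([.653,-.197,.012],-153.5)"
```

```text
t 8.77 d [ 0.0012 -0.0016  0.1584] rv [ 0.02 -0.02  6.75] n>= 3.8
```

In the tool's units: 0.155 m / 0.8 = 0.1938, 0.152 m / 0.8 = 0.19, 6.7 degrees / 120 = 0.0558.

```bash
echo '[{"tx": 0.0013, "ty": -0.0013, "tz": 0.0125, "az": 0.025}, {"tx": 0.0013, "ty": -0.0025, "tz": 0.0375, "az": 0.0558}, {"tx": 0.0013, "ty": -0.0025, "tz": 0.075, "az": 0.0558}, {"tx": 0.0013, "ty": -0.0025, "tz": 0.1125, "az": 0.0558}, {"tx": 0.0013, "ty": -0.0025, "tz": 0.15, "az": 0.0558}, {"tx": 0.0013, "ty": -0.0025, "tz": 0.175, "az": 0.0558}, {"tx": 0.0013, "ty": -0.0025, "tz": 0.19, "az": 0.0558}, {"tx": 0.0013, "ty": -0.0025, "tz": 0.1938, "az": 0.0558}, {"tx": 0.0013, "ty": -0.0025, "tz": 0.1938, "az": 0.0558}, {"tx": 0.0013, "ty": -0.0025, "tz": 0.1938, "az": 0.0558}, {"tx": 0.0013, "ty": -0.0025, "tz": 0.1938, "az": 0.0558}]' | python3 drive.py 0.087; echo '[{}, {}, {}, {}]' | python3 drive.py; python3 -c "
from h import *
to([.653,-.197,.0035],-153.5)"
```

```text
time_s: 9.68
tcp_pos: [0.6549, -0.1981, 0.0175]
eef_rot: [-179.9, 0.1, -153.5]
contact_force: [0.4, -0.7, 0.7]
gripper_width: 0.0872
gripper_force: 0.0
time_s: 10.02
tcp_pos: [0.6537, -0.1982, 0.0161]
eef_rot: [-180.0, 0.0, -153.5]
contact_force: [0.0, -0.8, -0.4]
gripper_width: 0.0869
gripper_force: 0.0
t 10.02 d [0.0001 0.0014 0.0126] rv [-0.02  0.04 -0.05] n>= 0.3
```

In the tool's units: 0.011 m / 0.8 = 0.0138, 0.008 m / 0.8 = 0.01.

```bash
echo '[{"ty": 0.0013, "tz": 0.005}, {"ty": 0.0013, "tz": 0.01}, {"ty": 0.0013, "tz": 0.0138}, {"ty": 0.0013, "tz": 0.0138}, {"ty": 0.0013, "tz": 0.0138}, {"ty": 0.0013, "tz": 0.0138}, {"ty": 0.0013, "tz": 0.0138}, {"ty": 0.0013, "tz": 0.0138}]' | python3 drive.py; python3 -c "
from h import *
to([.653,-.197,.0035],-153.5)"; echo '[{}, {}, {}, {}, {}, {}, {}, {}, {}, {}]' | python3 drive.py 0.03 40;python3 -c "
from h import *
to([.653,-.197,.0035],-153.5)"
```

```text
time_s: 10.68
tcp_pos: [0.6532, -0.1972, 0.0047]
eef_rot: [-180.0, 0.0, -153.5]
contact_force: [0.5, -0.7, 0.2]
gripper_width: 0.0873
gripper_force: 0.0
t 10.68 d [0.0001 0.0003 0.0012] rv [-0.    0.01 -0.04] n>= 0.0
time_s: 11.52
tcp_pos: [0.6531, -0.1972, 0.0045]
eef_rot: [180.0, -0.0, -153.5]
contact_force: [-0.7, 0.6, 0.2]
gripper_width: 0.0432
gripper_force: 40.0
t 11.52 d [-0.      0.0002  0.001 ] rv [ 0.   -0.   -0.05] n>= 0.0
```

In the tool's units: -0.18 m / 0.8 = -0.225, -0.03 m / 0.8 = -0.0375.

```bash
echo '[{"tz": -0.0125}, {"tz": -0.0375}, {"tz": -0.0688}, {"tz": -0.1}, {"tz": -0.1375}, {"tz": -0.175}, {"tz": -0.2063}, {"tz": -0.225}, {"tz": -0.225}, {"tz": -0.225}, {"tz": -0.225}, {"tz": -0.225}]' | python3 drive.py
python3 - <<'E'
from h import *
c=cap('wrist','w4.png');W=cloud(c);s=r.get_state()
R=Ro.from_euler('xyz',s['eef_rot'],degrees=True)
P=R.inv().apply(np.nan_to_num(W.reshape(-1,3))-s['tcp_pos']);np.save('w4t.npy',P)
k=(np.hypot(P[:,0],P[:,1])<.048)&(np.abs(P[:,1])<.021)&(P[:,2]>-.02)&(P[:,2]<.01)
print(k.sum())
m=k.reshape(384,512);v,u=np.where(m);print(u.min(),u.max(),v.min(),v.max())
to([.6001,.1157,.17],21.9-180)
cv2.imwrite('pics/w4b.png',cv2.resize(c['frame'][180:300,176:336,::-1],(800,600),interpolation=cv2.INTER_CUBIC))
E
```

```text
time_s: 12.52
tcp_pos: [0.6522, -0.197, 0.183]
eef_rot: [179.9, -0.1, -153.6]
contact_force: [-0.1, 1.3, -1.1]
gripper_width: 0.0429
gripper_force: 40.0
3256
222 296 199 303
t 12.57 d [-0.0926  0.3033  0.0132] rv [ 0.08 -0.13  4.54] n>= 7.6
```

View pics/w4b.png

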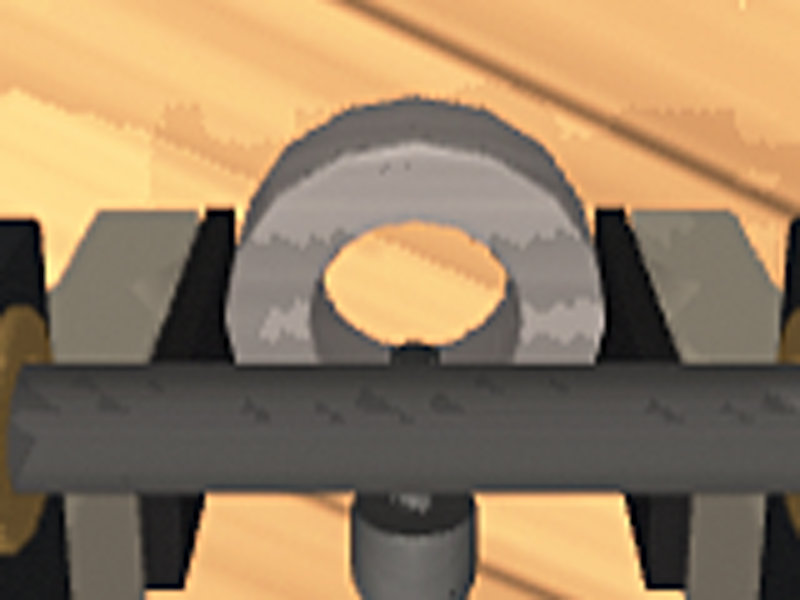

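The enlarged crop shows the collar level in the pads, with bore and screw tip at x≈413. The screw head at (413,545) points along tool −x, so the screw is in line with the tool. I now fit the ring in the tool frame.

Run:
```python
from h import *
from scipy.optimize import least_squares
np.set_printoptions(precision=4,suppress=True)
P=np.load('w4t.npy')
k=(np.hypot(P[:,0],P[:,1])<.03)&(np.abs(P[:,1])<.0215)&(P[:,2]>-.03)&(P[:,2]<.01);Q=P[k]
print(np.histogram(Q[:,2],bins=np.arange(-.03,.011,.002)))
t=Q[(Q[:,2]>-.0165)&(Q[:,2]<-.0105)]
A=np.c_[t[:,:2],np.ones(len(t))];print('plane',np.linalg.lstsq(A,t[:,2],rcond=None)[0],len(t))
f=lambda a:np.maximum(np.maximum(np.hypot(t[:,0]-a[0],t[:,1]-a[1])-.022,.01175-np.hypot(t[:,0]-a[0],t[:,1]-a[1])),0)
for x0 in(-.003,.003):
    s=least_squares(f,[x0,0],loss='soft_l1',f_scale=.0005,diff_step=1e-4,x_scale=.01);print(s.x,s.cost*1e6)
print(t.min(0),t.max(0))
h=P[(P[:,0]<-.03)&(P[:,0]>-.045)&(abs(P[:,1])<.012)&(P[:,2]>-.015)&(P[:,2]<.01)];print('head',len(h),h.min(0),h.max(0),h.mean(0))
i=t[np.abs(t[:,1])<.003];print('rim mid',np.sort(i[:,0])[[0,1,2,-3,-2,-1]])
```

```text
(array([  10,    4,   10,    8,    8,   12,   10,  645, 1282,  206,  174,
        187,  173,  137,  104,  101,   29,    0,    0,    0]), array([-0.03 , -0.028, -0.026, -0.024, -0.022, -0.02 , -0.018, -0.016,
       -0.014, -0.012, -0.01 , -0.008, -0.006, -0.004, -0.002,  0.   ,
        0.002,  0.004,  0.006,  0.008,  0.01 ]))
plane [-0.0222  0.0003 -0.0133] 2089
[ 0.0016 -0.0002] 418.80307566007195
[ 0.0016 -0.0002] 418.8030756557154
[-0.0298 -0.0215 -0.0164] [ 0.0251  0.0215 -0.0105]
head 264 [-0.0384 -0.0083 -0.0137] [-0.0301  0.0076 -0.0041] [-0.0337 -0.0006 -0.0109]
rim mid [-0.0298 -0.0297 -0.0297  0.0247  0.0248  0.0251]
```

Units first: shifts go in shares of 0.8 m and turns go in shares of 120 degrees. So 0.303 m / 0.8 = 0.3788, 0.297 m / 0.8 = 0.3713, 4.5 degrees / 120 = 0.0375.

```bash
echo '[{"tx": -0.0063, "ty": 0.0213, "az": 0.0042}, {"tx": -0.02, "ty": 0.0625, "az": 0.0083}, {"tx": -0.0325, "ty": 0.105, "az": 0.0125}, {"tx": -0.045, "ty": 0.1475, "az": 0.0167}, {"tx": -0.0575, "ty": 0.19, "az": 0.0208}, {"tx": -0.07, "ty": 0.2313, "az": 0.025}, {"tx": -0.0825, "ty": 0.2725, "az": 0.0292}, {"tx": -0.095, "ty": 0.3125, "az": 0.0333}, {"tx": -0.1063, "ty": 0.3475, "az": 0.0375}, {"tx": -0.1138, "ty": 0.3713, "az": 0.0375}, {"tx": -0.1156, "ty": 0.3788, "az": 0.0375}, {"tx": -0.1156, "ty": 0.3788, "az": 0.0375}]' | python3 drive.py
echo '[{}, {}, {}, {}, {"tz": 0.0125}, {"tz": 0.0188}, {"tz": 0.0188}, {"tz": 0.0188}, {"tz": 0.0188}, {"tz": 0.0188}, {"tz": 0.0188}]' | python3 drive.py
cat > rel.py <<'E'
from h import *
from scipy.optimize import least_squares
np.set_printoptions(precision=4,suppress=True)
def ring(t,x0):
    d=lambda a:np.hypot(t[:,0]-a[0],t[:,1]-a[1])
    s=least_squares(lambda a:np.maximum(np.maximum(d(a)-.022,.01175-d(a)),0),x0,loss='soft_l1',f_scale=.0005,diff_step=1e-4,x_scale=.01);return s.x,len(t)
s=r.get_state();R=Ro.from_euler('xyz',s['eef_rot'],degrees=True)
print('tcp',s['tcp_pos'],s['eef_rot'])
for n in('wrist','side','top'):
    c=cap(n,'rel_%s.png'%n);W=cloud(c).reshape(-1,3);W=W[np.isfinite(W).all(1)]
    P=R.inv().apply(W-s['tcp_pos'])
    t=P[(np.hypot(P[:,0],P[:,1])<.028)&(P[:,2]>-.0155)&(P[:,2]<-.0122)&(abs(P[:,1])<.0212)]
    print(n,'ring tool',ring(t,[0,0]) if len(t)>15 else len(t))
    h=P[(P[:,0]<-.03)&(P[:,0]>-.045)&(abs(P[:,1])<.012)&(P[:,2]>-.008)&(P[:,2]<.006)]
    if len(h): print('   head',len(h),h.min(0),h.max(0))
    q=W[(np.hypot(W[:,0]-.5995,W[:,1]-.1155)<.016)&(W[:,2]>.118)&(W[:,2]<.133)]
    if len(q)>10:
        from fit import sdf
        g=R.inv().apply(q-s['tcp_pos'])
        b=least_squares(lambda a:np.maximum(sdf(q,a[0],a[1],np.radians(21.9)),0) if n!='side' else sdf(q,a[0],a[1],np.radians(21.9)),[.5995,.1155],loss='soft_l1',f_scale=.0005,diff_step=1e-4,x_scale=.01)
        print('   spindle world',b.x,'tool',R.inv().apply(np.r_[b.x,.13]-s['tcp_pos']),len(q),q.min(0),q.max(0))
E
python3 rel.py
```

```text
time_s: 13.57
tcp_pos: [0.6003, 0.1167, 0.1837]
eef_rot: [-180.0, -0.1, -157.9]
contact_force: [0.8, -0.4, -0.5]
gripper_width: 0.0429
gripper_force: 40.0
time_s: 14.48
tcp_pos: [0.6011, 0.1154, 0.1699]
eef_rot: [180.0, 0.0, -158.0]
contact_force: [0.5, -0.1, -1.2]
gripper_width: 0.0428
gripper_force: 40.0
tcp [0.6011 0.1154 0.1699] [ 179.9993    0.0313 -158.0377]
wrist ring tool (array([ 0.002 , -0.0004]), 1862)
   head 19 [-0.037  -0.0085 -0.0079] [-0.0304  0.0067 -0.0046]
   spindle world [0.5985 0.1143] tool [ 0.0028 -0.      0.0399] 94 [0.5888 0.1049 0.1181] [0.5965 0.1215 0.1297]
side ring tool (array([0.0022, 0.0017]), 43)
   spindle world [0.6003 0.1153] tool [0.0008 0.0003 0.0399] 53 [0.5897 0.1066 0.1184] [0.6066 0.1271 0.132 ]
top ring tool 0
```

In the tool's units: 0.03 m / 0.8 = 0.0375, 0.0008 m / 0.8 = 0.001.

```bash
echo '[{"tx": 0.0008, "ty": 0.001, "tz": 0.0125}, {"tx": 0.0008, "ty": 0.001, "tz": 0.025}, {"tx": 0.0008, "ty": 0.001, "tz": 0.0375}, {"tx": 0.0008, "ty": 0.001, "tz": 0.0375}, {"tx": 0.0008, "ty": 0.001, "tz": 0.0375}, {"tx": 0.0008, "ty": 0.001, "tz": 0.0375}, {"tx": 0.0008, "ty": 0.001, "tz": 0.0375}, {"tx": 0.0008, "ty": 0.001, "tz": 0.0375}, {"tx": 0.0008, "ty": 0.001, "tz": 0.0375}]' | python3 drive.py
python3 rel.py
python3 -c "
import cv2
i=cv2.imread('pics/rel_wrist.png')[180:300,176:336];cv2.imwrite('pics/w5b.png',cv2.resize(i,(800,600),interpolation=cv2.INTER_CUBIC))"
```

```text
time_s: 15.38
tcp_pos: [0.6003, 0.1159, 0.14]
eef_rot: [180.0, 0.0, -158.0]
contact_force: [-0.1, 0.5, -1.1]
gripper_width: 0.043
gripper_force: 40.0
tcp [0.6003 0.1159 0.14  ] [ 179.9967    0.0438 -158.041 ]
wrist ring tool (array([ 0.0019, -0.0004]), 1844)
   head 21 [-0.0373 -0.0085 -0.0077] [-0.0301  0.0067 -0.0051]
   spindle world [0.6009 0.1154] tool [-0.0003 -0.0007  0.01  ] 297 [0.595  0.1066 0.1275] [0.607  0.1249 0.1324]
side ring tool (array([0.0013, 0.0026]), 36)
   spindle world [0.5995 0.1163] tool [0.0006 0.0007 0.01  ] 15 [0.5882 0.1088 0.1187] [0.5974 0.1263 0.1278]
top ring tool 0
```

View pics/w5b.png

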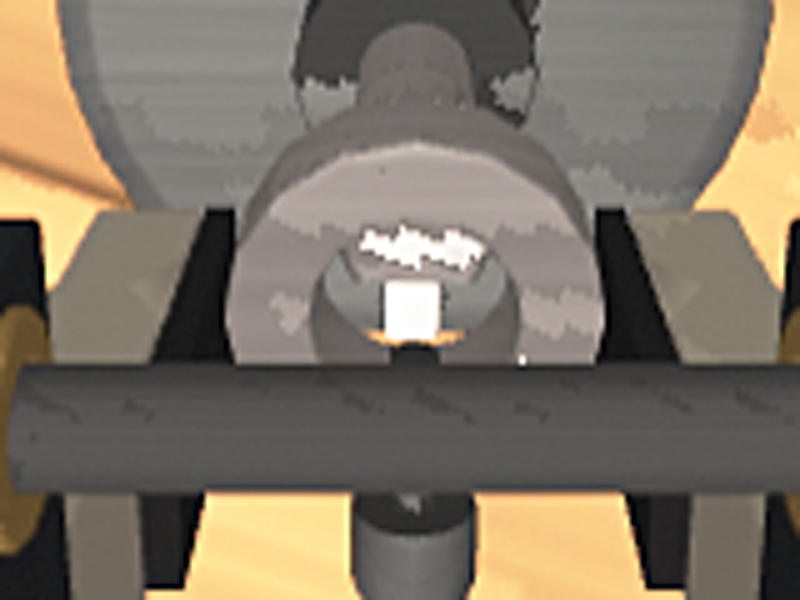

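The crop shows the spindle's D-top through the bore. Its flat edge is at v≈283, from x≈360 to 475 (centre ≈417), against a bore centre of 413. The lug is at (412,310), in line with the screw tip. I check the remaining offset by projection.

Run:
```python
from h import *
c=cap('wrist');s=r.get_state();R=Ro.from_euler('xyz',s['eef_rot'],degrees=True)
f=lambda p:((proj(c,R.apply(p)+s['tcp_pos'])-[176,180])*5).round(0)
for x in(-.002,-.001,0,.001,.002,.003,.004): print(x,f([[x-.0065,-.0075,.140-.130],[x-.0065,.0075,.01]]).tolist())
print(f([[.0019+.022,0,-.0135],[.0019+.01175,0,-.0135],[.0019-.0085,0,-.0045],[.0019-.041,0,.0]]))
g=cv2.imread('pics/rel_wrist.png')[:,:,1].astype(int);print(g[222:252,259],g[222:252,252],g[222:252,266])
```

```text
-0.002 [[360.0, 314.0], [474.0, 314.0]]
-0.001 [[360.0, 307.0], [474.0, 307.0]]
0 [[360.0, 300.0], [474.0, 300.0]]
0.001 [[360.0, 293.0], [474.0, 293.0]]
0.002 [[359.0, 286.0], [474.0, 286.0]]
0.003 [[359.0, 279.0], [474.0, 279.0]]
0.004 [[359.0, 272.0], [474.0, 272.0]]
[[418. 145.]
 [418. 231.]
 [417. 355.]
 [417. 561.]]
[163 155 143 125 218 255 253 251 255 255 255 255 162 155 212 255 255 253
 252 252 252 252 252 252 255 247  91  31  45  47] [162 161 156 142 122 214 255 255 246 115 141 164 160 155 128  94  88  86
  90  93  77  72  69  65 149 219 161  93 102 106] [162 160 155 139 215 255 254 244 241 246 231 119 146 163 151 143 140 141
 139 132 127 118 113 108 157 199 142  94 100 105]
```

In the tool's units: 0.017 m / 0.8 = 0.0213, 0.014 m / 0.8 = 0.0175.

```bash
echo '[{"tx": 0.0004, "ty": 0.0005, "tz": 0.0025}, {"tx": 0.0004, "ty": 0.0005, "tz": 0.0063}, {"tx": 0.0004, "ty": 0.0005, "tz": 0.01}, {"tx": 0.0004, "ty": 0.0005, "tz": 0.0138}, {"tx": 0.0004, "ty": 0.0005, "tz": 0.0175}, {"tx": 0.0004, "ty": 0.0005, "tz": 0.0213}, {"tx": 0.0004, "ty": 0.0005, "tz": 0.0213}, {"tx": 0.0004, "ty": 0.0005, "tz": 0.0213}]' | python3 drive.py
```

```text
time_s: 16.25
tcp_pos: [0.5995, 0.116, 0.1223]
eef_rot: [-180.0, -0.0, -158.0]
contact_force: [-0.5, -0.1, -1.0]
gripper_width: 0.0432
gripper_force: 40.0
```

Underside at 118 mm, on the spindle with no contact force. Continuing down.

In the tool's units: 0.019 m / 0.8 = 0.0238, 0.018 m / 0.8 = 0.0225.

```bash
echo '[{"tz": 0.0038}, {"tz": 0.0075}, {"tz": 0.0113}, {"tz": 0.015}, {"tz": 0.0188}, {"tz": 0.0225}, {"tz": 0.0238}, {"tz": 0.0238}, {"tz": 0.0238}]' | python3 drive.py
```

```text
time_s: 17.0
tcp_pos: [0.5997, 0.116, 0.1035]
eef_rot: [-180.0, -0.0, -158.0]
contact_force: [1.2, -0.0, -1.1]
gripper_width: 0.0431
gripper_force: 40.0
```

In the tool's units: 0.003 m / 0.8 = 0.0038, 0.0024 m / 0.8 = 0.003.

```bash
echo '[{"tx": 0.0008}, {"tx": 0.0015}, {"tx": 0.0023}, {"tx": 0.003}, {"tx": 0.0038}, {"tx": 0.0038}, {"tx": 0.0038}, {"tx": 0.0038}, {"tx": 0.0038}]' | python3 drive.py
```

```text
time_s: 17.75
tcp_pos: [0.5988, 0.1158, 0.104]
eef_rot: [-180.0, 0.2, -158.0]
contact_force: [7.4, 1.3, -7.0]
gripper_width: 0.0429
gripper_force: 40.0
```

In the tool's units: 0.0005 m / 0.8 = 0.0006.

```bash
echo '[{"tx": 0.0006}, {"tx": 0.0006}, {"tx": 0.0006}, {"tx": 0.0006}, {"tx": 0.0006}, {"tx": 0.0006}, {"tx": 0.0006}, {"tx": 0.0006}]' | python3 drive.py
python3 - <<'E'
from h import *
c=cap('wrist');d=cap('side');print(r.get_state()['tcp_pos'],r.get_state()['contact_force'])
a=cv2.resize(c['frame'][165:315,156:356],(400,300),interpolation=cv2.INTER_CUBIC);p=proj(d,[.6,.116,.1])[0].astype(int)
b=cv2.resize(d['frame'][p[1]-45:p[1]+45,p[0]-60:p[0]+60],(400,300),interpolation=cv2.INTER_CUBIC)
cv2.imwrite('pics/fin.png',np.hstack([a,b])[:,:,::-1])
W=cloud(c).reshape(-1,3);s=r.get_state();R=Ro.from_euler('xyz',s['eef_rot'],degrees=True);P=R.inv().apply(np.nan_to_num(W)-s['tcp_pos'])
t=P[(P[:,0]>.012)&(P[:,0]<.022)&(abs(P[:,1])<.012)&(abs(P[:,2]+.0135)<.002)];print(np.linalg.lstsq(np.c_[t[:,:2],np.ones(len(t))],t[:,2],rcond=None)[0],len(t))
E
```

```text
time_s: 18.42
tcp_pos: [0.5988, 0.1158, 0.1041]
eef_rot: [-180.0, 0.3, -158.0]
contact_force: [7.6, 1.5, -6.7]
gripper_width: 0.0432
gripper_force: 40.0
[0.59876164 0.11580168 0.10412056] [ 7.68829441  1.36040372 -6.07123312]
[-0.01502995 -0.00034671 -0.01367219] 647
```

View pics/fin.png

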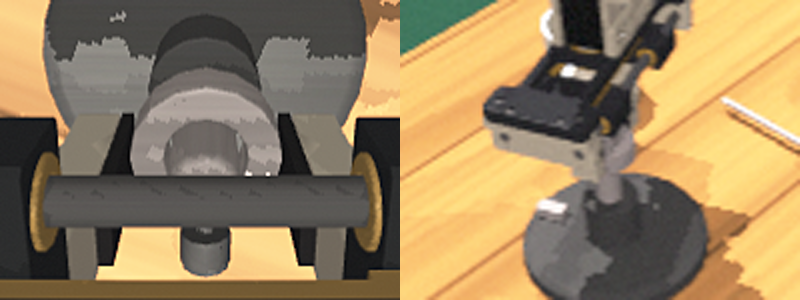

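The final picture shows the collar over the spindle between the pads, with the spindle in the bore at (205,150). It is level and clear of the base, with a steady press of about 8 N on the flat. I'm handing in.

```bash
python3 -c "
from plant import r, optics
print(r.close_job())"
```

```text
the job is handed in; nothing more can be done
None
```

The job is handed in (no verdict returned): the flat was turned to the lug, and the screw collar is still gripped, level and about halfway down the flat, its screw tip pressed against it at about 8 N.

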